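# Clip the stamping block into the bookbinder's registration jig

### The arm

A 6-joint arm with a two-finger parallel gripper is mounted at the origin on the work surface. World frame = base frame: x ahead of the robot, y to its left, z up, the work surface at z = 0. Lengths are in m, angles in rad, forces in N, time in s.
With the tool pointing down it reaches from about 0.3 to 0.775 m from the base axis. Payload 14.6 kg.
Tool frame: the origin (TCP) lies at the very end of the fingers, on their centre line; the grasp point (between the pads) lies 19 mm behind it; z points along the fingers, y is the line along which they close (so a half turn about z gives the same grasp; the last joint's range is limited). The gripper opens to 94 mm and grips with 3 to 60 N. Pads are 16 mm wide; open, the fingers measure 119 mm over their backs; the gripper's body (75 mm by 177 mm) begins 78 mm behind the grasp point.
Start: joints at [1.15, 0.3, 1.521, -0, 1.321, -0.067], TCP at [0.191, 0.516, 0.205] pointing down, gripper open.
Joint ranges: [-3.03, 3.03], [-0.79, 2.21], [0.23, 2.52], [-1.04, 4.18], [0, 3.07], [-2.55, 2.55]. Speed limits (rad/s): [2.22, 2.22, 2.57, 3.14, 3.14, 3.14].

### API

Orientations are given as [roll, pitch, yaw] about the fixed x, y, z axes, in that order (R = Rz(yaw) Ry(pitch) Rx(roll)).
In Python, from station import ctrl, cams gives the robot as it stands. The module is installed in compiled form; this text tells all that it offers.
- The arm moves only by the tool arm_command, never from a script. Its argument "plan" is a list that holds one entry, the list of rows, each a list of 7 numbers: the shift along the tool's x, y, z in a scale on which 1.0 is 750 mm, then the turn, a rotation vector about the tool's x, y, z in a scale on which 1.0 is 2 pi rad, then the closure, from -1 (fully open) to 1 (shut). A call has 1 to 12 rows; each row is the pose to reach, as a shift and turn from the pose commanded when the call began, along the tool's axes at that moment; what a row does not reach only later rows make up. A row lasts 1/10 s, in which the tool goes at most 50 mm and 8.59 degrees, less where a joint would pass 70% of its speed; a pose out of reach is approached as far as the arm can. A call with a gripper value outside its range is refused whole. The fingers move at their own pace and stop on an object; "squeeze" is the grip in N (left out, the last holds). Time passes only in rows, so rows that repeat a pose let the fingers close. It gives the time, the measured TCP pose, the force, the opening and the grip force at its end, in the units of the state.
- ctrl.get_obs(): the state, without advancing time (a new reading comes with each control period).
- cams.camera(name): name is "scene" or "side" or "wrist"; returns (picture, depth): 480x640x3 uint8, blue, green, red; 480x640 float32, m along the optical axis (not along the pixel's ray), 0 where there is no reading.
- cams.camera_info(name): a dict with "fx", "fy", "cx", "cy" (pixels), "dist_coeffs" ([k1, k2, p1, p2, k3] as OpenCV has them; the pictures are not rectified), "world_to_cam" (4x4, takes a point from world to camera coordinates). Camera axes: x right, y down, z forward; pixel columns grow to the right and rows downward; lengths in m; the calibration is good to about 2 mm. A picture is of the moment at which its call begins: read the wrist's pose just before it. camera_info takes no time and is no camera call; for the wrist camera it gives the pose at the moment of the call.
- ctrl.hand_in(): hands the job in; it is judged then, once.
The state is a dict: "time_s": time; "qpos": joint angles; "joint_vel": joint speeds; "tau": joint torques, N m; "ee_pos": TCP position; "eef_rot": TCP orientation; "force": force on the tool from outside, world axes, zero at the start; "moment": the same for the moment, N m; "grip_width": finger opening in m; "grip_force": force on a finger pad.
Only numpy, scipy, OpenCV 4.12 (cv2) and the standard library are available. Lean on these libraries where they do the work, as an engineer would, in place of code of your own. Each camera call takes 0.05 s, during which the arm holds its last target. There are 200 camera calls.

### The job

Take the brass-soled stamping block by its red grip and use the block itself to push back the jig's sprung curved arm, so that the block goes down behind the low steel fence and lies flat on the board with the arm pressing it against the fence. Then slide it along the fence and press it home, still flat on the board, against the brass end stop, firmly but gently so that about 8 N bears on the stop itself, and let go. Force nothing, do not bend the arm back farther than it needs, and leave the other things on the bench alone.

Things in the scene. Friction and masses are not known exactly. Their poses are not given: they have to be found in the camera images.
- block: Stamping block, loose on the bench: base 60 (its x) x 50 (its y) x 22 mm, pale wood with a 6 mm brass sole; on top a red upright grip rib, 44 mm along x, 16 mm thick along y, from 22 to 62 mm above the underside. About 0.22 kg (varies). Origin: centre of the underside, z up. The same either way round (half turn about z).
- jig: The jig, fixed to the bench: dark board 240 (x) x 170 (y) x 20 mm; origin at the centre of its underside, z up; its top is the bed. A low steel fence 6 mm high, 14 mm wide runs along x on the bed from x = -70 to +80 mm; its working face is at y = -45 mm and looks to +y. Over and beyond the fence (-y) all is clear, so the block can pass over it.
- stop: Brass end stop on the jig's bed, 14 (x) x 40 (y) x 14 mm high, axes as the jig's. Origin at bed height in the middle of its working face, which looks to the jig's +x and lies at x = -50 mm in the jig's frame. Friction under the arm's load resists lowering and sliding by some newtons too. A push over 25 N marks it.
- clip (a joint): Turn (rad) of the sprung curved arm about its upright pivot, at x = 75, y = 50 mm in the jig's frame. 0 at rest, with 30 mm between nose and fence; grows as the nose is pushed away from the fence: 0.22 with the 50 mm deep block between them, 0.26 gives 4 mm more. The spring pushes with 3 N at rest, 6 N at 0.22; it never stays open by itself. Beyond 0.45 it is overstrained.
- nose (a point): Centre of the round red nose (radius 7 mm, from 4 to 18 mm above the bed) of the sprung aluminium arm; it moves with the arm. At rest it is at x = -10, y = -8 mm in the jig's frame. The arm and its pivot are nowhere higher than 18 mm above the bed.
- seat (a point): Point fixed on the bed, at x = -20, y = -20 mm in the jig's frame, axes as the jig's: the block's origin lies here, its x axis along the fence, when the block is fully home against fence and stop. Gripped between nose and fence the block does not sink by itself and tends to lift off the bed as it is slid: it must be kept pressed down lightly.
- polisher: Bystander: dark wooden polishing block 70 x 45 x 30 mm with a turned knob, 64 mm high in all; origin at the centre of its underside.
- rocker: Bystander: hand stamp, dark steel foot 55 x 50 x 12 mm with an upright pale turned handle, 75 mm high in all; origin at the centre of its underside.
- tape: Bystander: yellow tape measure 62 x 36 x 50 mm; origin at the centre of its underside.
- eraser: Bystander: blue eraser 55 x 22 x 13 mm; origin at the centre of its underside.
- slate: Bystander: grey stone 160 x 45 x 14 mm; origin at the centre of its underside.
- weight: Bystander: brass weight, 52 mm across, 35 mm high; origin at the centre of its underside.
- brush: Bystander: brush lying on the bench.

How it is judged:
By the outcome, as a careful person would: the job done as asked, in the order asked, and still so for the second after the job is handed in, with the robot touching nothing.
It also fails if it takes over 72 s, if anything falls off the work surface, if the arm or the gripper's body presses on something with over 40 N, if the wrist force passes 120 N, or if a joint passes its speed limit or range.

## Working session

There is one attempt and no reset: what is moved stays moved. The work goes in short steps, Python scripts to look and compute and a tool call to move; the robot and the scene stay as the last step left them, time stands still between calls to the robot, and variables do not carry over. Pictures are saved under pics/ and viewed, at most 10 in all, crops included, and the job is handed in when it is done.

Besides the shell and the picture viewer there is one more tool, called as name(argument=value, ...) on one line, values as JSON. arm_command: Moves the arm, as the interface text tells. Its arguments: {"type":"object","properties":{"plan":{"type":"array"},"squeeze":{"type":"number"}},"required":["plan"]}

```bash
mkdir -p pics; python3 - <<'E'
from station import ctrl,cams
import cv2,numpy as np
o=ctrl.get_obs();print({k:np.round(v,4).tolist() for k,v in o.items()})
for n in("scene","side"):
    im,d=cams.camera(n);cv2.imwrite(f"pics/{n}0.png",im);np.save(f"pics/{n}0.npy",d)
    i=cams.camera_info(n);print(n,{k:np.round(v,4).tolist() for k,v in i.items()})
E
```

```text
{'time_s': 0.0, 'qpos': [1.1504, 0.3005, 1.5216, 0.0, 1.3207, -0.0666], 'joint_vel': [-0.0007, -0.0003, 0.0002, -0.0002, -0.0004, -0.0011], 'tau': [-0.0001, -53.1809, -35.2737, 0.0709, 0.0245, -0.0], 'ee_pos': [0.1904, 0.5157, 0.2049], 'eef_rot': [-3.1404, -0.0001, 2.7878], 'force': [0.1991, -0.0419, -0.3766], 'moment': [-0.0289, -0.0284, -0.0015], 'grip_force': 0.0, 'grip_width': 0.0939}
scene {'fx': 500.7848, 'fy': 500.7848, 'cx': 315.0431, 'cy': 226.979, 'dist_coeffs': [-0.0258, 0.0, 0.0, 0.0, 0.0], 'world_to_cam': [[0.8052, 0.5928, -0.0159, -0.4795], [0.368, -0.5206, -0.7704, -0.1577], [-0.4649, 0.6145, -0.6374, 1.3935], [0.0, 0.0, 0.0, 1.0]]}
side {'fx': 596.3463, 'fy': 596.3463, 'cx': 316.0981, 'cy': 237.2905, 'dist_coeffs': [-0.0514, 0.0, 0.0, 0.0, 0.0], 'world_to_cam': [[0.9688, -0.2471, 0.0182, -0.5849], [-0.1809, -0.7558, -0.6293, 0.1235], [0.1693, 0.6063, -0.777, 1.167], [0.0, 0.0, 0.0, 1.0]]}
```

View pics/scene0.png

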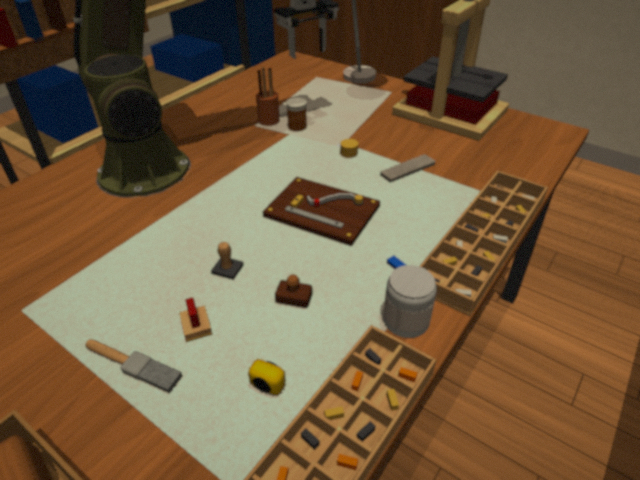

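View pics/side0.png

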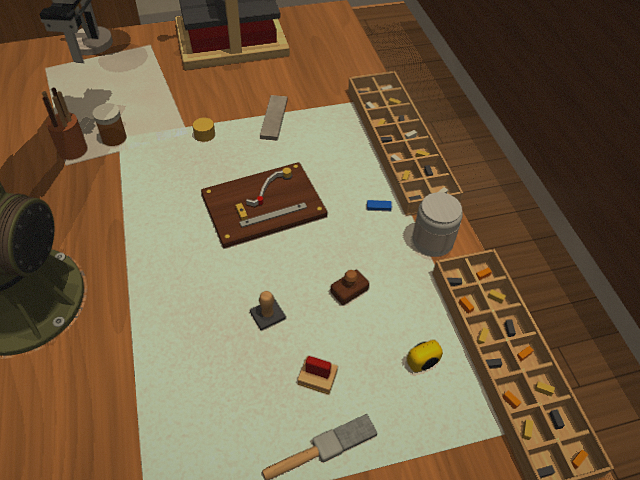

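The scene view shows the block at (195,318) and the jig at (322,209). In the side view the block is at (318,370), the jig at (264,203), the stop at (241,210), the nose at (260,199) and the fence at (273,214).

```bash
cat > h.py <<'E'
import cv2,numpy as np
from station import ctrl,cams
def info(n):
    i=cams.camera_info(n);K=np.array([[i['fx'],0,i['cx']],[0,i['fy'],i['cy']],[0,0,1]])
    return K,np.array(i['dist_coeffs']),np.array(i['world_to_cam'])
def plane(I,px,z):
    K,D,T=I;px=np.asarray(px,float).reshape(-1,1,2)
    r=np.c_[cv2.undistortPoints(px,K,D).reshape(-1,2),np.ones(len(px))]@T[:3,:3]
    c=-T[:3,:3].T@T[:3,3];return c+r*((z-c[2])/r[:,2])[:,None]
def proj(I,P):
    K,D,T=I;return cv2.projectPoints(np.asarray(P,float).reshape(-1,3),T[:3,:3],T[:3,3],K,D)[0].reshape(-1,2)
def big(m):
    c,_=cv2.findContours(m.astype(np.uint8),0,1);return sorted(c,key=cv2.contourArea)[::-1]
E
python3 - <<'E'
from h import *
for n,box in(("side",(190,155,340,255)),("scene",(255,170,390,250))):
    I=info(n);im=cv2.imread(f"pics/{n}0.png");hsv=cv2.cvtColor(im,40)
    x0,y0,x1,y1=box
    m=np.zeros(im.shape[:2],np.uint8);sub=hsv[y0:y1,x0:x1];m[y0:y1,x0:x1]=(sub[...,2]<120)&(sub[...,1]>90)
    c=cv2.convexHull(big(m)[0]);w=plane(I,c,.02)[:,:2]
    r=cv2.minAreaRect((w*1000).astype(np.float32));print(n,"board",r)
    red=((hsv[...,0]<8)|(hsv[...,0]>172))&(hsv[...,1]>150)&(hsv[...,2]>60)
    for c in big(red)[:6]:
        print(" red",cv2.boundingRect(c),cv2.contourArea(c))
im=cv2.imread("pics/side0.png");a=cv2.resize(im[160:250,195:335],(560,360),interpolation=2);b=cv2.resize(im[340:400,288:348],(360,360),interpolation=2)
cv2.imwrite("pics/crop1.png",cv2.resize(np.hstack([a,b]),(800,313)))
E
```

```text
side board ((515.1727294921875, 126.24589538574219), (239.7816925048828, 180.87269592285156), 8.435775756835938)
 red (189, 26, 40, 15) 327.0
 red (240, 20, 35, 14) 264.0
 red (306, 356, 25, 15) 171.5
 red (193, 45, 27, 7) 33.5
 red (257, 195, 7, 10) 30.0
 red (241, 38, 34, 7) 26.0
scene board ((521.905517578125, 126.34608459472656), (239.04837036132812, 179.4696044921875), 8.231188774108887)
 red (187, 299, 10, 21) 107.0
 red (314, 197, 6, 11) 33.0
 red (0, 7, 3, 4) 3.0
 red (409, 87, 7, 5) 2.0
 red (192, 321, 2, 3) 1.5
 red (417, 88, 1, 1) 0.0
```

View pics/crop1.png

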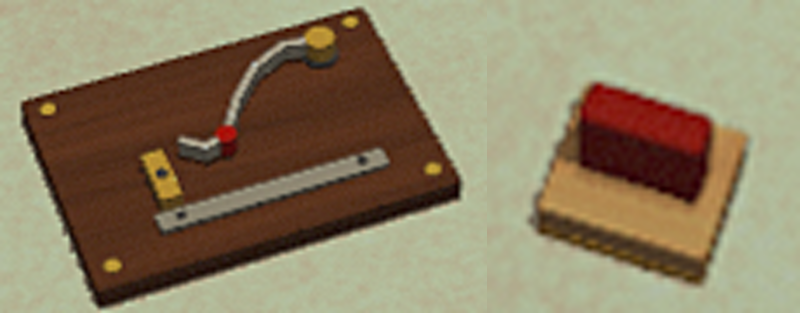

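The crop shows the jig with its stop at the left (-x end), the fence along the bottom, the nose at crop (227,138), and the pivot at upper right. So jig x runs roughly along world x with a yaw of about 8°. The block's red rib is at crop (647,140).

```bash
cat >> h.py <<'E'
def go(p,yaw):
    "shift mm in tool axes and turn about tool z, from the measured pose"
    from scipy.spatial.transform import Rotation as Ro
    o=ctrl.get_obs();R=Ro.from_euler('xyz',o['eef_rot']);s=R.as_matrix().T@(np.asarray(p)-o['ee_pos'])*1000
    Rt=Ro.from_euler('xyz',[np.pi,0,yaw]);print('shift',s.round(1),'turn',(R.inv()*Rt).as_rotvec().round(4))
E
python3 - <<'E'
from h import *
for n,b in(("side",(300,350,336,380)),("scene",(180,290,205,330))):
    I=info(n);im=cv2.imread(f"pics/{n}0.png");hsv=cv2.cvtColor(im,40)
    m=((hsv[...,0]<8)|(hsv[...,0]>172))&(hsv[...,1]>150)&(hsv[...,2]>60)
    k=np.zeros_like(m);x0,y0,x1,y1=b;k[y0:y1,x0:x1]=1;c=big(m&k)[0]
    M=cv2.moments(c);print(n,plane(I,[[M['m10']/M['m00'],M['m01']/M['m00']]],.05))
    r=cv2.minAreaRect(np.float32(plane(I,c,.055)[:,:2]*1000));print(r)
    P=plane(I,[[301,0]],0)
I=info("side")
# rib top far edge ends from crop
s=800/920
px=lambda u,v:((u/s-560)/6+288,(v/s)/6+340)
e=plane(I,[px(597,84),px(711,117)],.062);print(e,np.arctan2(*(e[1]-e[0])[1::-1]))
E
```

```text
side [[ 0.53109216 -0.29545994  0.05      ]]
((530.2984619140625, -297.95849609375), (17.18455696105957, 43.590721130371094), 60.69968795776367)
scene [[ 0.52687852 -0.29590351  0.05      ]]
((531.4352416992188, -298.4219055175781), (13.86082649230957, 50.959659576416016), 57.46839904785156)
[[ 0.5172556  -0.28503565  0.062     ]
 [ 0.5509592  -0.30579459  0.062     ]] -0.5520478902850268
```

```bash
python3 - <<'E'
from h import *
go([.48,.12,.30],3.287)
I=info("wrist");T=np.linalg.inv(I[2]);print(T.round(3),ctrl.get_obs()['ee_pos'])
E
```

```text
shift [-408.7 -271.   -94.8] turn [-1.000e-03 -3.000e-04 -4.992e-01]
[[ 0.348  0.901  0.259  0.115]
 [ 0.938 -0.334 -0.097  0.542]
 [-0.001  0.277 -0.961  0.384]
 [ 0.     0.     0.     1.   ]] [0.19045139 0.51572666 0.20494165]
```

The rows are not in the units I measure in: shifts go in shares of 750 mm and turns go in shares of 2 pi rad. I convert before sending: -409 mm / 750 = -0.5453, -271 mm / 750 = -0.3613, -0.499 rad / 6.2832 = -0.0794.

arm_command(plan=[[[-0.5453,-0.3613,-0.1267,0,0,-0.0794,-1],[-0.5453,-0.3613,-0.1267,0,0,-0.0794,-1],[-0.5453,-0.3613,-0.1267,0,0,-0.0794,-1],[-0.5453,-0.3613,-0.1267,0,0,-0.0794,-1],[-0.5453,-0.3613,-0.1267,0,0,-0.0794,-1],[-0.5453,-0.3613,-0.1267,0,0,-0.0794,-1],[-0.5453,-0.3613,-0.1267,0,0,-0.0794,-1],[-0.5453,-0.3613,-0.1267,0,0,-0.0794,-1],[-0.5453,-0.3613,-0.1267,0,0,-0.0794,-1],[-0.5453,-0.3613,-0.1267,0,0,-0.0794,-1],[-0.5453,-0.3613,-0.1267,0,0,-0.0794,-1],[-0.5453,-0.3613,-0.1267,0,0,-0.0794,-1]]])

```text
time_s: 1.3
ee_pos: [0.4808, 0.1189, 0.3001]
eef_rot: [-3.142, -0.001, -2.999]
force: [-0.9, 0.3, 0.3]
grip_width: 0.094
grip_force: 0.0
```

To row units: 0.002 rad / 6.2832 = 0.0003.

arm_command(plan=[[[0,0,0,0,0,0.0003,-1],[0,0,0,0,0,0.0003,-1],[0,0,0,0,0,0.0003,-1],[0,0,0,0,0,0.0003,-1]]])

```text
time_s: 1.7
ee_pos: [0.4799, 0.1208, 0.3004]
eef_rot: [3.142, -0.0, -2.997]
force: [0.8, -0.1, 0.1]
grip_width: 0.0941
grip_force: 0.0
```

```bash
python3 - <<'E'
from h import *
I=info("wrist");o=ctrl.get_obs();print(o['ee_pos'],o['eef_rot'],o['force'])
im,d=cams.camera("wrist");cv2.imwrite("pics/w1.png",im);np.savez("pics/w1.npz",K=I[0],D=I[1],T=I[2],d=d)
E
```

```text
[0.47993356 0.12075195 0.30043778] [ 3.14154092e+00 -5.82150660e-05 -2.99710538e+00] [ 0.83943803 -0.06412165  0.13050874]
```

View pics/w1.png

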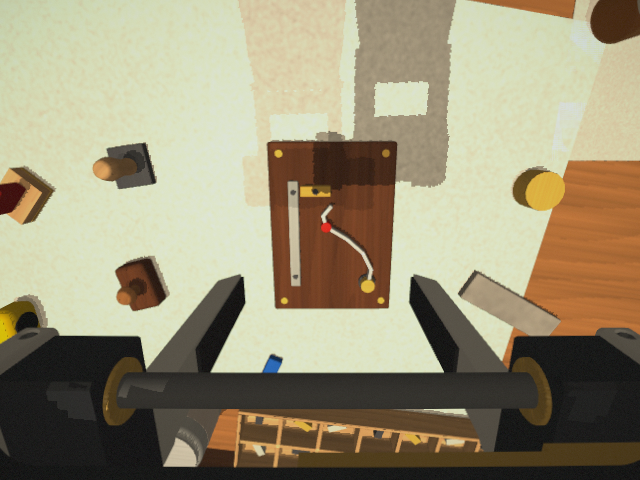

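The wrist view shows the whole jig: board corners at (268,142), (397,142), (389,307) and (275,307). The fence is at (294,234), the stop at (315,191), the nose at (326,227) and the pivot at (368,286).

```bash
cat > jig.py <<'E'
from h import *
z=np.load("pics/w1.npz");I=(z['K'],z['D'],z['T']);im=cv2.imread("pics/w1.png");hsv=cv2.cvtColor(im,40).astype(int)
H,S,V=[hsv[...,k] for k in range(3)]
roi=np.zeros(H.shape,bool);roi[130:320,255:405]=1
def rect(m,zz,name):
    c=big(m&roi)[0];r=cv2.minAreaRect(np.float32(plane(I,c,zz)[:,:2]*1000));print(name,np.round(r[0],1),np.round(r[1],1),round(r[2],2));return c
lab=cv2.cvtColor(im,cv2.COLOR_BGR2GRAY).astype(int)
board=big((V<135)&(S>60)&roi)[0];h=cv2.convexHull(board)
q=cv2.approxPolyDP(h,6,True).reshape(-1,2);print(q.tolist())
w=plane(I,q,.02);print(w.round(4).tolist());print('centre',w.mean(0))
rect((V<135)&(S>60),.02,'board')
rect((S<70)&(V>110)&(np.arange(640)<303)[None,:],.026,'fence')
rect((H>15)&(H<32)&(S>120)&(V>120)&(np.arange(480)<205)[:,None]&(np.arange(480)>175)[:,None],.034,'stop')
rect(((H<6)|(H>174))&(S>170)&(V>120),.038,'nose')
yaw=.145;x0=None
E
python3 jig.py
```

```text
[[395, 141], [388, 306], [277, 308], [267, 143], [330, 136]]
[[0.3871, 0.1947, 0.02], [0.6191, 0.2307, 0.02], [0.6458, 0.0684, 0.02], [0.4132, 0.0313, 0.02], [0.393, 0.1107, 0.02]]
centre [0.49162922 0.12715238 0.02      ]
board [513.3 131. ] [243.8 168.6] 8.43
fence [528.1  56.5] [267.7  69.5] 7.06
stop [463.9 101.2] [13.  39.2] 8.19
nose [508.7 121.5] [13.7 12. ] 8.21
```

```bash
cat >> jig.py <<'E'
print('--')
g=lab
L=[];Rr=[]
for v in range(190,284,4):
    row=g[v,280:308];t=(row.min()+row.max())/2;k=np.where(row>t)[0]
    if len(k): L.append((280+k[0]-.5,v));Rr.append((280+k[-1]+.5,v))
for n,e,zz in(('outer',L,.026),('working',Rr,.026)):
    w=plane(I,e,zz)*1000;p=np.polyfit(w[:,0],w[:,1],1);res=w[:,1]-np.polyval(p,w[:,0])
    ok=abs(res)<2;p=np.polyfit(w[ok,0],w[ok,1],1);print(n,p,np.arctan(p[0]),ok.sum(),len(ok),'y at x=510',np.polyval(p,510))
for v in(178,181,183,284,286,288):print(v,g[v,288:300:2])
E
python3 jig.py | sed '1,/--/d'
```

```text
outer [ 0.14700069 -4.23158941] 0.14595535453430647 24 24 y at x=510 70.73876260892897
working [ 0.14208669 11.84353694] 0.1411419341324046 17 24 y at x=510 84.30775124717496
178 [69 70 66 63 64 66]
181 [112 122 119 120 121  68]
183 [162 175 172 172 175  65]
284 [ 78  77 185 179 180 181]
286 [ 79  79 100 102 104 105]
288 [77 79 76 77 76 77]
```

```bash
python3 -c "
from h import *
go([.525,-.297,.25],2.60)"
```

```text
shift [  15.5 -419.7   50.5] turn [-0.      0.      0.6858]
```

To row units: -420 mm / 750 = -0.56, 50 mm / 750 = 0.0667, 0.686 rad / 6.2832 = 0.1092.

arm_command(plan=[[[0.02,-0.56,0.0667,0,0,0.1092,-1],[0.02,-0.56,0.0667,0,0,0.1092,-1],[0.02,-0.56,0.0667,0,0,0.1092,-1],[0.02,-0.56,0.0667,0,0,0.1092,-1],[0.02,-0.56,0.0667,0,0,0.1092,-1],[0.02,-0.56,0.0667,0,0,0.1092,-1],[0.02,-0.56,0.0667,0,0,0.1092,-1],[0.02,-0.56,0.0667,0,0,0.1092,-1],[0.02,-0.56,0.0667,0,0,0.1092,-1],[0.02,-0.56,0.0667,0,0,0.1092,-1],[0.02,-0.56,0.0667,0,0,0.1092,-1],[0.02,-0.56,0.0667,0,0,0.1092,-1]]])

```text
time_s: 2.95
ee_pos: [0.5257, -0.2966, 0.2509]
eef_rot: [3.141, 0.0, 2.6]
force: [0.0, -0.2, -0.2]
grip_width: 0.0941
grip_force: 0.0
```

arm_command(plan=[[[0,0,0,0,0,0,-1],[0,0,0,0,0,0,-1],[0,0,0,0,0,0,-1],[0,0,0,0,0,0,-1]]])

```text
time_s: 3.35
ee_pos: [0.5255, -0.2976, 0.2506]
eef_rot: [-3.142, 0.0, 2.599]
force: [-0.2, 0.4, -1.1]
grip_width: 0.0935
grip_force: 0.0
```

```bash
python3 - <<'E'
from h import *
I=info("wrist");o=ctrl.get_obs();print(o['ee_pos'],o['eef_rot'],o['force'])
im,d=cams.camera("wrist");cv2.imwrite("pics/w2.png",im);np.savez("pics/w2.npz",K=I[0],D=I[1],T=I[2],d=d)
E
```

```text
[ 0.52549393 -0.2975999   0.2506021 ] [-3.14157451e+00  2.32496930e-04  2.59910685e+00] [-0.218811    0.35476855 -1.05809206]
```

View pics/w2.png

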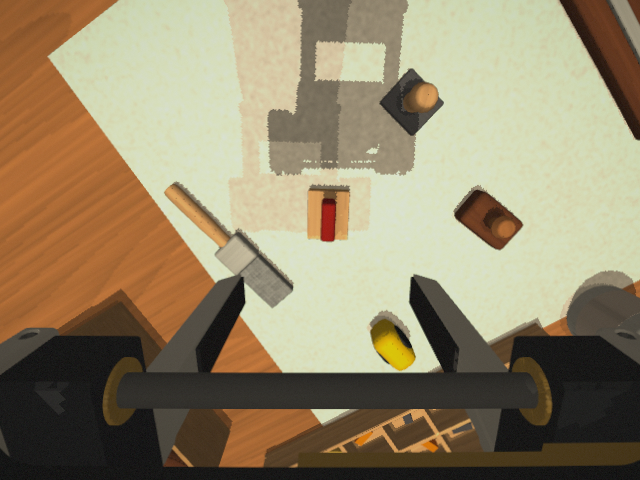

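The block appears at (328,214), almost square to the tool, with its red rib top near (328,221).

```bash
python3 - <<'E'
from h import *
z=np.load("pics/w2.npz");I=(z['K'],z['D'],z['T']);im=cv2.imread("pics/w2.png");hsv=cv2.cvtColor(im,40).astype(int)
H,S,V=[hsv[...,k] for k in range(3)]
roi=np.zeros(H.shape,bool);roi[175:250,300:357]=1
red=((H<8)|(H>172))&(S>150)&roi
c=big(red&(V>110))[0];print('redtop',cv2.boundingRect(c),cv2.minAreaRect(np.float32(plane(I,c,.062)[:,:2]*1000)))
wood=(roi&(S>70)&(H<30))|red
c=big(wood)[0];print('base',cv2.boundingRect(c),cv2.minAreaRect(np.float32(plane(I,c,.022)[:,:2]*1000)))
for v in(195,205,215,225,235):print(v,S[v,302:356:2])
for v in(182,184,186,188,190,192,236,238,240,242,244):print(v,S[v,314],V[v,314],S[v,342],V[v,342],V[v,328],H[v,328])
E
```

```text
redtop (321, 204, 15, 37) ((530.50927734375, -300.6719970703125), (14.649587631225586, 40.850921630859375), 57.2735595703125)
base (307, 188, 43, 54) ((530.7894287109375, -300.7270202636719), (50.44819641113281, 65.84953308105469), 57.93260955810547)
195 [ 57  61  60 120 146 145 144 147 145 146 145 145 134 137 140 135 136 140
 145 144 145 145 146 145  64  53  51]
205 [ 61  56  56 128 145 144 147 147 145 145 203 201 211 213 220 216 203 147
 143 144 146 145 145 143  47  49  54]
215 [ 57  56  57 137 145 143 145 145 147 145 214 214 226 223 223 218 213 144
 146 142 145 147 145 104  48  51  55]
225 [ 48  44  50 139 143 145 145 146 145 150 216 216 215 220 221 217 202 146
 146 146 146 148 145  71  47  44  51]
235 [ 34  38  40 142 143 140 142 136 144 150 216 219 214 207 210 216 186 145
 137 137 137 135 128  40  23  23  32]
182 58 219 59 219 218 24
184 62 199 58 215 219 24
186 60 119 61 122 119 18
188 91 104 65 121 114 19
190 142 131 149 89 88 16
192 145 216 146 198 110 16
236 137 218 137 219 154 2
238 102 217 140 219 158 2
240 37 225 45 214 149 2
242 30 226 35 226 199 36
244 24 225 37 226 225 36
```

```bash
python3 -c "
from h import *
go([.5305,-.3007,.026],2.575)"
```

```text
shift [ -5.8   0.  224.5] turn [-0.      0.0001  0.024 ]
```

To row units: 224 mm / 750 = 0.2987, 218 mm / 750 = 0.2907, 0.024 rad / 6.2832 = 0.0038.

arm_command(plan=[[[-0.008,0,0.0667,0,0,0.0038,-0.2],[-0.008,0,0.12,0,0,0.0038,-0.2],[-0.008,0,0.1667,0,0,0.0038,-0.2],[-0.008,0,0.2,0,0,0.0038,-0.2],[-0.008,0,0.2267,0,0,0.0038,-0.2],[-0.008,0,0.2467,0,0,0.0038,-0.2],[-0.008,0,0.2667,0,0,0.0038,-0.2],[-0.008,0,0.28,0,0,0.0038,-0.2],[-0.008,0,0.2907,0,0,0.0038,-0.2],[-0.008,0,0.2987,0,0,0.0038,-0.2],[-0.008,0,0.2987,0,0,0.0038,-0.2],[-0.008,0,0.2987,0,0,0.0038,-0.2]]], squeeze=5)

```text
time_s: 4.6
ee_pos: [0.5308, -0.3011, 0.0269]
eef_rot: [-3.142, 0.001, 2.575]
force: [-0.0, -0.3, -0.6]
grip_width: 0.0563
grip_force: 0.0
```

arm_command(plan=[[[0,0,0,0,0,0,0.6],[0,0,0,0,0,0,1],[0,0,0,0,0,0,1],[0,0,0,0,0,0,1],[0,0,0,0,0,0,1],[0,0,0,0,0,0,1],[0,0,0,0,0,0,1],[0,0,0,0,0,0,1]]])

```text
time_s: 5.4
ee_pos: [0.5306, -0.3009, 0.0265]
eef_rot: [3.142, 0.0, 2.575]
force: [-0.0, 1.0, 0.5]
grip_width: 0.0159
grip_force: 5.0
```

Gripped at 16 mm. I'll squeeze firmer and lift.

To row units: -120 mm / 750 = -0.16, -90 mm / 750 = -0.12.

arm_command(plan=[[[0,0,0,0,0,0,1],[0,0,0,0,0,0,1],[0,0,0,0,0,0,1],[0,0,-0.0133,0,0,0,1],[0,0,-0.04,0,0,0,1],[0,0,-0.08,0,0,0,1],[0,0,-0.12,0,0,0,1],[0,0,-0.16,0,0,0,1],[0,0,-0.16,0,0,0,1],[0,0,-0.16,0,0,0,1]]], squeeze=40)

```text
time_s: 6.4
ee_pos: [0.5304, -0.3009, 0.1465]
eef_rot: [-3.142, 0.0, 2.575]
force: [0.7, -0.1, -3.1]
grip_width: 0.0159
grip_force: 40.0
```

```bash
cat >> h.py <<'E'
JO=np.array([.5174,.1311]);JY=.144
def j2w(x,y):
    c,s=np.cos(JY),np.sin(JY);return JO+np.array([[c,-s],[s,c]])@[x/1e3,y/1e3]
def w2j(p):
    c,s=np.cos(JY),np.sin(JY);return np.array([[c,s],[-s,c]])@(np.asarray(p)[:2]-JO)*1e3
E
python3 - <<'E'
from h import *
o=ctrl.get_obs();print(o['ee_pos'],o['force'],o['grip_force'],o['grip_width'])
I=info("side");im,_=cams.camera("side");cv2.imwrite("pics/s2.png",im)
print('above',end=' ');go([*j2w(-4,-90),.14],JY+np.pi)
print(j2w(-4,-90))
E
```

```text
[ 0.53040733 -0.30092578  0.14650257] [ 0.68025701 -0.07044299 -3.10281638] 39.99944865703583 0.01594645867454714
above shift [186.9 286.6   5.7] turn [ 4.000e-04 -1.400e-03 -7.108e-01]
[0.52635666 0.0414575 ]
```

To row units: 287 mm / 750 = 0.3827, 275 mm / 750 = 0.3667, -0.711 rad / 6.2832 = -0.1132.

arm_command(plan=[[[0.0267,0.04,0,0,0,-0.0159,1],[0.06,0.0933,0,0,0,-0.0318,1],[0.0933,0.144,0,0,0,-0.0477,1],[0.1267,0.1947,0,0,0,-0.0637,1],[0.16,0.2453,0,0,0,-0.0796,1],[0.1933,0.296,0,0,0,-0.0955,1],[0.22,0.34,0.0027,0,0,-0.1082,1],[0.24,0.3667,0.0053,0,0,-0.1132,1],[0.2493,0.3827,0.008,0,0,-0.1132,1],[0.2493,0.3827,0.008,0,0,-0.1132,1],[0.2493,0.3827,0.008,0,0,-0.1132,1],[0.2493,0.3827,0.008,0,0,-0.1132,1]]])

```text
time_s: 7.65
ee_pos: [0.527, 0.0404, 0.1402]
eef_rot: [-3.141, -0.0, -2.999]
force: [0.5, 0.3, -2.0]
grip_width: 0.0156
grip_force: 40.0
```

```bash
python3 - <<'E'
from h import *
o=ctrl.get_obs();print(o['ee_pos'],o['eef_rot'],o['force'],w2j(o['ee_pos']))
I=info("wrist");im,d=cams.camera("wrist");cv2.imwrite("pics/w3.png",im);np.savez("pics/w3.npz",K=I[0],D=I[1],T=I[2],d=d)
E
```

```text
[0.52695205 0.04043525 0.14023719] [-3.14147635e+00 -4.19178041e-04 -2.99923937e+00] [ 0.53200958  0.32873682 -2.00260391] [ -3.55746415 -91.0971115 ]
```

View pics/w3.png

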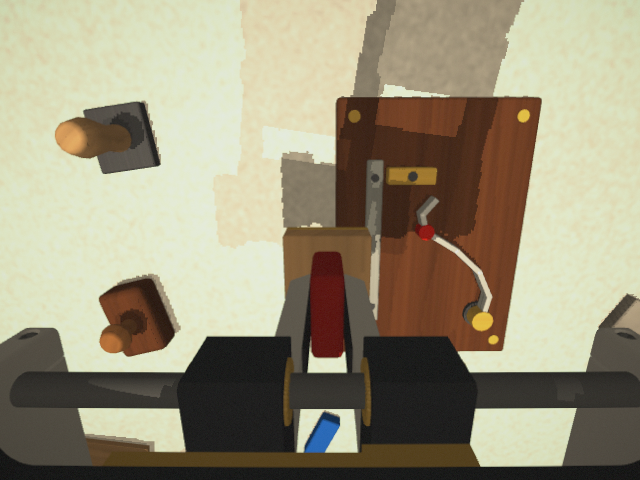

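The block is held square. The far edge of its base is at row ~230, columns 285–371. The stop is at (412,176), the nose at (426,232) and the fence face at column ~383.

```bash
python3 - <<'E'
from h import *
z=np.load("pics/w3.npz");I=(z['K'],z['D'],z['T']);im=cv2.imread("pics/w3.png");hsv=cv2.cvtColor(im,40).astype(int);g=cv2.cvtColor(im,6).astype(int)
H,S,V=[hsv[...,k] for k in range(3)]
tcp=w2j([0.52695,0.04044]);zt=.1357
J=lambda px,zz:np.array([w2j(p) for p in plane(I,px,zz)]).round(2)
print('tcp',tcp)
# base left/right columns
for v in(245,255,265):
    row=S[v,275:385];print(v,row[:20:2],row[80:110:2],H[v,360:376:2],g[v,360:384:2])
for u in(292,300,345,360):
    print(u,g[222:240,u])
print('red nose',end=' ');m=((H<6)|(H>174))&(S>150)&(V>90);m[:,:405]=0;m[:,445:]=0;m[:215]=0;m[250:]=0
c=big(m)[0];(x,y),r=cv2.minEnclosingCircle(c);print(J([[x,y]],.038),r)
m=(H>12)&(H<32)&(S>110)&(V>90);k=np.zeros_like(m);k[160:192,380:445]=1
c=big(m&k)[0];print('stop',np.round(cv2.minAreaRect(np.float32(J(c.reshape(-1,2),.034))),1) if 0 else cv2.minAreaRect(np.float32(J(c.reshape(-1,2),.034))))
e=[]
for v in range(172,230,6):
    row=g[v,360:392];k=np.where(row>(row.min()+row.max())/2)[0];print(v,J([[360+k[-1]+.5,v]],.026),J([[360+k[0]-.5,v]],.026))
E
```

```text
tcp [ -3.55881196 -91.09211249]
245 [ 18  20  29  37  98 138 139 140 137 139] [137 139 141 140 137 140 139 143  90  43  50  51  50 165 163] [15 15 15 15 15 16 22 21] [ 94  91  93  97  99  96  88  88 149 161  91  71]
255 [ 24  23  26  24  57 141 143 141 142 141] [137 139 139 142 138 137 138 138  63  51  50  52  58 166 172] [16 15 16 16 16 16 22 21] [ 93  92  93  97  98  94 177 184 190 181  93  77]
265 [ 28  24  18  18  44 134 142 138 140 139] [141 139 139 141 138 143 140 144  56  50  51  49  71 171 160] [16 16 16 15 16 18 22 22] [ 92  91  93  99  99 122 186 184 189 168  78  77]
292 [122 121 120 121 114  94  80  83  78  78  79  81  81  85  94 100 100 101]
300 [127 126 128 130 118  94  83  85  80  81  78  81  77  84  92  96  96  97]
345 [44 43 41 42 49 69 84 82 76 75 72 73 74 78 85 89 91 89]
360 [43 43 43 45 50 69 82 84 72 71 74 76 76 80 92 93 95 95]
red nose [[-10.08  -8.58]] 8.310484886169434
stop ((-57.122066497802734, -22.79193878173828), (41.015296936035156, 13.846932411193848), 89.91035461425781)
172 [[-59.36 -37.97]] [[-59.41 -58.23]]
178 [[-54.35 -37.72]] [[-54.39 -58.09]]
184 [[-49.29 -38.33]] [[-49.34 -58.79]]
190 [[-44.2  -45.79]] [[-44.23 -59.5 ]]
196 [[-39.04 -45.58]] [[-39.07 -59.35]]
202 [[-33.83 -45.37]] [[-33.87 -59.21]]
208 [[-28.58 -46.02]] [[-28.61 -59.06]]
214 [[-23.27 -45.81]] [[-23.3  -58.91]]
220 [[-17.91 -45.59]] [[-17.94 -58.76]]
226 [[-12.5  -45.37]] [[-12.53 -58.6 ]]
```

```bash
python3 - <<'E'
from h import *
z=np.load("pics/w3.npz");I=(z['K'],z['D'],z['T'])
J=lambda px,zz:np.array([w2j(p) for p in plane(I,px,zz)]).round(2)
print(J([[283,245],[371,245],[283.5,265],[370.5,265],[292,235.5],[360,235.5]],.1357))
print('to hover',end=' ');go([*j2w(-4,-92),.20],JY+np.pi)
E
```

```text
[[ -28.47 -117.22]
 [ -28.33  -67.87]
 [ -16.55 -117.39]
 [ -16.41  -67.76]
 [ -33.97 -112.  ]
 [ -33.87  -74.17]]
to hover shift [  0.5  -0.9 -59.7] turn [-0.0001 -0.0002 -0.0016]
```

To row units: 85 mm / 750 = 0.1133, 75 mm / 750 = 0.1, -0.001 rad / 6.2832 = -0.0002.

arm_command(plan=[[[0,0,0.0267,0,0,-0.0002,1],[0,0,0.0533,0,0,-0.0002,1],[0,0,0.08,0,0,-0.0002,1],[0,0,0.1,0,0,-0.0002,1],[0,0,0.1133,0,0,-0.0002,1],[0,0,0.1133,0,0,-0.0002,1],[0,0.016,0.1133,0,0,-0.0002,1],[0,0.032,0.1133,0,0,-0.0002,1],[0,0.048,0.1133,0,0,-0.0002,1],[0,0.056,0.1133,0,0,-0.0002,1],[0,0.0613,0.1133,0,0,-0.0002,1],[0,0.0613,0.1133,0,0,-0.0002,1]]])

```text
time_s: 8.9
ee_pos: [0.5203, 0.0877, 0.0556]
eef_rot: [-3.142, 0.0, -2.996]
force: [0.0, -0.1, -2.3]
grip_width: 0.0158
grip_force: 40.0
```

```bash
cat > st.py <<'E'
from h import *
o=ctrl.get_obs();print('t',o['time_s'],'jig',w2j(o['ee_pos']).round(2),'z',round(o['ee_pos'][2]*1e3,2),'rpy',np.round(o['eef_rot'],4),'Fjig',(w2j(np.r_[JO+0,0]*0+np.r_[JO+np.array(o['force'][:2])/1e3,0])).round(2),'Fz',round(o['force'][2],2),'M',np.round(o['moment'],2),'grip',o['grip_force'],o['grip_width'])
E
python3 st.py
```

```text
t 8.9 jig [ -3.4  -43.41] z 55.57 rpy [-3.1416e+00  2.0000e-04 -2.9956e+00] Fjig [-0.02 -0.14] Fz -2.35 M [ 0.04 -0.02 -0.01] grip 39.999589920043945 0.015757124649221008
```

To row units: 14 mm / 750 = 0.0187, 12 mm / 750 = 0.016, -0.001 rad / 6.2832 = -0.0002.

arm_command(plan=[[[0,0.0027,0,0,0,-0.0002,1],[0,0.0053,0,0,0,-0.0002,1],[0,0.008,0,0,0,-0.0002,1],[0,0.0107,0,0,0,-0.0002,1],[0,0.0133,0,0,0,-0.0002,1],[0,0.016,0,0,0,-0.0002,1],[0,0.0187,0,0,0,-0.0002,1],[0,0.0187,0,0,0,-0.0002,1],[0,0.0187,0,0,0,-0.0002,1],[0,0.0187,0,0,0,-0.0002,1]]])

```text
time_s: 9.9
ee_pos: [0.5179, 0.1003, 0.0551]
eef_rot: [-3.14, -0.001, -2.995]
force: [-1.8, -6.1, -2.3]
grip_width: 0.0156
grip_force: 40.0
```

```bash
python3 st.py; python3 st.py
```

```text
t 9.9 jig [ -3.93 -30.57] z 55.15 rpy [-3.1405e+00 -1.3000e-03 -2.9953e+00] Fjig [-2.63 -5.83] Fz -2.32 M [-1.25  0.24  0.11] grip 40.00420689582825 0.015570987794119766
t 9.9 jig [ -3.93 -30.57] z 55.15 rpy [-3.1405e+00 -1.3000e-03 -2.9953e+00] Fjig [-2.63 -5.83] Fz -2.32 M [-1.25  0.24  0.11] grip 40.00420689582825 0.015570987794119766
```

To row units: 13 mm / 750 = 0.0173, 12 mm / 750 = 0.016.

arm_command(plan=[[[0,0.0027,0,0,0,0,1],[0,0.0053,0,0,0,0,1],[0,0.008,0,0,0,0,1],[0,0.0107,0,0,0,0,1],[0,0.0133,0,0,0,0,1],[0,0.016,0,0,0,0,1],[0,0.0173,0,0,0,0,1],[0,0.0173,0,0,0,0,1],[0,0.0173,0,0,0,0,1]]])

```text
time_s: 10.8
ee_pos: [0.5157, 0.1129, 0.055]
eef_rot: [-3.14, -0.002, -2.995]
force: [-3.0, -8.8, -2.3]
grip_width: 0.0155
grip_force: 40.0
```

```bash
python3 st.py; python3 - <<'E'
from h import *
I=info("wrist");im,d=cams.camera("wrist");np.savez("pics/w4.npz",K=I[0],D=I[1],T=I[2],d=d);cv2.imwrite("pics/w4.png",im)
im,_=cams.camera("side");cv2.imwrite("pics/s4.png",im)
a=cv2.resize(im[140:250,195:335],(560,440),interpolation=2);cv2.imwrite("pics/s4c.png",a)
E
```

```text
t 10.8 jig [ -4.27 -17.8 ] z 55.03 rpy [-3.140e+00 -2.200e-03 -2.995e+00] Fjig [-4.27 -8.27] Fz -2.32 M [-1.8   0.51  0.23] grip 40.01733899116516 0.015506936926070048
```

View pics/w4.png

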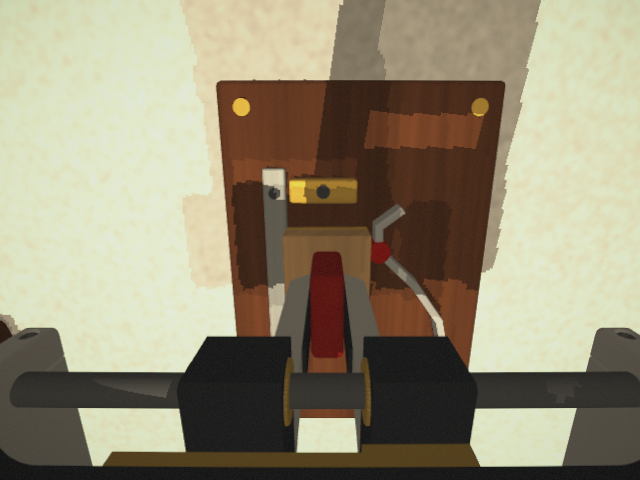

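The block is pushed in: its base's left edge is at column ~284 and the fence face at ~287. The nose at (381,253) bears on the block's other side, and the stop face is ahead at row ~203.

```bash
python3 - <<'E'
from h import *
z=np.load("pics/w4.npz");I=(z['K'],z['D'],z['T']);im=cv2.imread("pics/w4.png");g=cv2.cvtColor(im,6).astype(int);S=cv2.cvtColor(im,40)[...,1].astype(int)
J=lambda px,zz:np.array([w2j(p) for p in plane(I,px,zz)]).round(2)
for v in(205,215,222):print(v,g[v,258:296])
for v in(229,232,240,250,260):print(v,g[v,276:296],S[v,276:296],S[v,362:378])
for u in(295,310,355):print(u,g[220:242,u])
print(proj(I,[[*j2w(-34,-44),.0285],[*j2w(-34,-44),.0505],[*j2w(-34,6),.0505],[*j2w(-34,-45),.026],[*j2w(-45,-45),.026]]))
E
```

```text
205 [40 44 44 39 43 55 80 87 89 89 91 91 88 89 88 88 89 91 91 91 88 90 92 91
 89 88 84 78 67 51 39 43 42 41 41 41 41 43]
215 [42 44 43 41 43 42 75 86 89 90 88 89 90 90 88 89 88 91 89 89 91 90 93 92
 90 90 86 81 70 52 41 41 45 44 43 42 41 41]
222 [44 44 43 43 41 44 56 80 91 88 90 90 90 89 90 88 89 89 90 90 90 91 92 91
 90 90 88 82 73 57 43 39 41 44 41 41 42 39]
229 [91 90 91 90 91 93 89 90 89 83 84 84 83 84 83 86 83 83 80 82] [ 43  46  38  43  43  44  46  46  42  76 136 157 155 155 161 156 155 154
 158 154] [148 151 151 158 150 147 147 152 164 152  71  49  44  45  44  45]
232 [92 89 90 91 91 90 90 89 83 79 78 75 77 77 79 78 78 79 78 81] [ 43  43  48  46  46  46  43  49  97 129 133 141 139 131 133 129 133 138
 140 136] [135 134 137 133 135 137 129 136 151 154  76  49  39  45  46  43]
240 [ 91  89  91  89  90  93  93  99 101 102  99 100  99  98 100 100  99  99
  99  99] [ 43  46  48  43  46  45 113 138 144 139 143 140 138 141 139 139 138 137
 141 139] [136 139 137 137 137 140 140 137 137 167 198 158  69  45  44  45]
250 [ 91  88  91  89  90  93  88  93 100 101 101 100  97  99  99  99 100 100
  99  99] [ 43  49  48  41  43  47  75 132 137 139 139 141 144 136 140 142 141 141
 138 137] [138 134 135 142 136 138 141 142 148 195 211 195 215 213 211 199]
260 [ 90  93  91  90  91  92  93  95 100 101 101 100  99 100  98 100 101 100
  97  98] [ 49  45  48  43  50  43  42 112 141 139 137 135 139 139 143 139 139 139
 140 138] [136 140 139 141 142 138 141 138 147 195 223 220 208 213 202 220]
295 [42 43 39 46 40 40 47 66 80 82 77 79 81 81 82 83 93 97 98 99 99 97]
310 [42 41 41 43 42 41 53 72 81 86 81 78 78 80 80 80 88 93 91 93 92 95]
355 [45 44 40 42 43 39 56 76 82 81 74 72 74 74 75 79 92 94 91 94 95 94]
[[287.27616588 227.13680201]
 [282.82531218 236.55220158]
 [372.60511211 236.70008045]
 [286.12925971 226.18215811]
 [285.57225964 208.84350555]]
```

arm_command(plan=[[[0,0.0013,0,0,0,0,1],[0,0.0021,0,0,0,0,1],[0,0.0021,0,0,0,0,1],[0,0.0021,0.0013,0,0,0,1],[0,0.0021,0.0027,0,0,0,1],[0,0.0021,0.004,0,0,0,1],[0,0.0021,0.0053,0,0,0,1],[0,0.0021,0.0053,0,0,0,1],[0,0.0021,0.0053,0,0,0,1]]])

```text
time_s: 11.8
ee_pos: [0.5163, 0.1147, 0.0516]
eef_rot: [-3.14, 0.0, -2.995]
force: [0.9, -7.3, -0.7]
grip_width: 0.0159
grip_force: 40.0
```

```bash
python3 st.py
```

```text
t 11.8 jig [ -3.4  -16.09] z 51.55 rpy [-3.1403e+00  2.0000e-04 -2.9954e+00] Fjig [-0.11 -7.31] Fz -0.71 M [-1.38 -0.1   0.17] grip 40.00550866127014 0.01585168323344123
```

To row units: 3.5 mm / 750 = 0.0047, 2.8 mm / 750 = 0.0037.

arm_command(plan=[[[0,0,0.0009,0,0,0,1],[0,0,0.0019,0,0,0,1],[0,0,0.0028,0,0,0,1],[0,0,0.0037,0,0,0,1],[0,0,0.0047,0,0,0,1],[0,0,0.0047,0,0,0,1],[0,0,0.0047,0,0,0,1]]])

```text
time_s: 12.5
ee_pos: [0.5165, 0.1147, 0.0482]
eef_rot: [-3.14, 0.001, -2.995]
force: [0.9, -5.7, -1.1]
grip_width: 0.0157
grip_force: 40.0
```

```bash
python3 st.py
```

```text
t 12.5 jig [ -3.2  -16.07] z 48.19 rpy [-3.1405e+00  7.0000e-04 -2.9955e+00] Fjig [ 0.05 -5.8 ] Fz -1.15 M [-1.23 -0.17  0.13] grip 40.00363647937775 0.015745556049221128
```

To row units: 1.5 mm / 750 = 0.002, 1 mm / 750 = 0.0013.

arm_command(plan=[[[0,0,0.0007,0,0,0,1],[0,0,0.0013,0,0,0,1],[0,0,0.002,0,0,0,1],[0,0,0.002,0,0,0,1],[0,0,0.002,0,0,0,1]]])

```text
time_s: 13.0
ee_pos: [0.5166, 0.1148, 0.0467]
eef_rot: [-3.14, 0.001, -2.995]
force: [1.3, -5.3, 1.3]
grip_width: 0.0156
grip_force: 40.0
```

```bash
python3 st.py
```

```text
t 13.0 jig [ -3.16 -16.06] z 46.74 rpy [-3.1405e+00  8.0000e-04 -2.9954e+00] Fjig [ 0.54 -5.45] Fz 1.25 M [-1.17 -0.19  0.08] grip 40.00363826751709 0.015562023445095151
```

arm_command(plan=[[[0,0,0.0005,0,0,0,1],[0,0,0.0011,0,0,0,1],[0,0,0.0011,0,0,0,1]]])

```text
time_s: 13.3
ee_pos: [0.5167, 0.1147, 0.0465]
eef_rot: [-3.14, 0.001, -2.995]
force: [-0.7, -6.7, 6.9]
grip_width: 0.0157
grip_force: 40.0
```

```bash
python3 st.py
```

```text
t 13.3 jig [ -3.06 -16.09] z 46.48 rpy [-3.1405e+00  1.1000e-03 -2.9954e+00] Fjig [-1.64 -6.5 ] Fz 6.91 M [-1.26  0.46  0.12] grip 40.008235573768616 0.01565709850266453
```

arm_command(plan=[[[0,-0.0005,-0.0003,0,0,0,1],[0,-0.0011,-0.0003,0,0,0,1],[0,-0.0016,-0.0003,0,0,0,1],[0,-0.0016,-0.0003,0,0,0,1]]])

```text
time_s: 13.7
ee_pos: [0.5169, 0.1141, 0.0465]
eef_rot: [-3.141, 0.001, -2.996]
force: [1.0, -5.2, 5.5]
grip_width: 0.0155
grip_force: 40.0
```

```bash
python3 st.py
```

```text
t 13.7 jig [ -2.91 -16.79] z 46.47 rpy [-3.1413e+00  1.5000e-03 -2.9956e+00] Fjig [ 0.28 -5.29] Fz 5.53 M [-0.72 -0.03  0.03] grip 40.001744627952576 0.015540085282383598
```

To row units: -1 mm / 750 = -0.0013, -0.5 mm / 750 = -0.0007.

arm_command(plan=[[[0,-0.0007,0,0,0,0,1],[0,-0.0013,0,0,0,0,1],[0,-0.0013,0,0,0,0,1],[0,-0.0013,0,0,0,0,1]]])

```text
time_s: 14.1
ee_pos: [0.5172, 0.1133, 0.0465]
eef_rot: [-3.142, 0.002, -2.996]
force: [2.7, -2.7, 5.1]
grip_width: 0.0158
grip_force: 40.0
```

```bash
python3 st.py
```

```text
t 14.1 jig [ -2.75 -17.59] z 46.49 rpy [-3.1415e+00  1.9000e-03 -2.9956e+00] Fjig [ 2.33 -3.07] Fz 5.13 M [-0.45 -0.26 -0.  ] grip 40.001975297927856 0.015768233821893844
```

To row units: -1 mm / 750 = -0.0013, -0.5 mm / 750 = -0.0007.

arm_command(plan=[[[0,-0.0007,0,0,0,0,1],[0,-0.0013,0,0,0,0,1],[0,-0.0013,0,0,0,0,1],[0,-0.0013,0,0,0,0,1]]])

```text
time_s: 14.5
ee_pos: [0.5173, 0.1127, 0.0465]
eef_rot: [3.141, 0.002, -2.995]
force: [2.6, 0.4, 5.1]
grip_width: 0.016
grip_force: 40.0
```

```bash
python3 st.py
```

```text
t 14.5 jig [ -2.75 -18.18] z 46.49 rpy [ 3.1410e+00  2.0000e-03 -2.9955e+00] Fjig [2.66 0.01] Fz 5.05 M [ 0.2  -0.21  0.  ] grip 40.00155508518219 0.01596336648009268
```

To row units: 5 mm / 750 = 0.0067, 4 mm / 750 = 0.0053.

arm_command(plan=[[[0,-0.0005,0,0,0,0,1],[0.0013,-0.0005,0,0,0,0,1],[0.0027,-0.0005,0,0,0,0,1],[0.004,-0.0005,0,0,0,0,1],[0.0053,-0.0005,0,0,0,0,1],[0.0067,-0.0005,0,0,0,0,1]]])

```text
time_s: 15.1
ee_pos: [0.5133, 0.112, 0.0467]
eef_rot: [3.14, 0.005, -2.995]
force: [7.8, 5.2, 1.2]
grip_width: 0.0158
grip_force: 40.0
```

```bash
python3 st.py
```

```text
t 15.1 jig [ -6.82 -18.28] z 46.66 rpy [ 3.1405  0.0046 -2.9955] Fjig [8.48 4.01] Fz 1.21 M [ 1.04 -1.55  0.05] grip 40.00178039073944 0.015752535101488118
```

To row units: 4 mm / 750 = 0.0053, 3 mm / 750 = 0.004.

arm_command(plan=[[[0,0.0007,0.0005,0,0,0,1],[0.0013,0.0007,0.0007,0,0,0,1],[0.0027,0.0007,0.0007,0,0,0,1],[0.004,0.0007,0.0007,0,0,0,1],[0.0053,0.0007,0.0007,0,0,0,1]]])

```text
time_s: 15.6
ee_pos: [0.5098, 0.1116, 0.0466]
eef_rot: [3.141, 0.006, -2.996]
force: [8.4, 1.5, 4.6]
grip_width: 0.0159
grip_force: 40.0
```

```bash
python3 st.py
```

```text
t 15.6 jig [-10.36 -18.23] z 46.64 rpy [ 3.1412  0.0057 -2.9955] Fjig [8.53 0.26] Fz 4.58 M [ 0.3  -1.66  0.09] grip 40.00214874744415 0.01588911528826701
```

To row units: 6 mm / 750 = 0.008, 5 mm / 750 = 0.0067, 0.006 rad / 6.2832 = 0.001.

arm_command(plan=[[[0.0013,0,0,0,0.0005,0,1],[0.0027,0,0,0,0.001,0,1],[0.004,0,0,0,0.001,0,1],[0.0053,0,0,0,0.001,0,1],[0.0067,0,0,0,0.001,0,1],[0.008,0,0,0,0.001,0,1]]])

```text
time_s: 16.2
ee_pos: [0.5036, 0.1107, 0.0465]
eef_rot: [3.141, -0.001, -2.995]
force: [7.3, 1.4, 4.6]
grip_width: 0.0158
grip_force: 40.0
```

```bash
python3 st.py
```

```text
t 16.2 jig [-16.57 -18.24] z 46.47 rpy [ 3.1412e+00 -8.0000e-04 -2.9955e+00] Fjig [7.42 0.37] Fz 4.59 M [ 0.3  -1.58  0.06] grip 40.001957416534424 0.015811037346308027
```

To row units: 2 mm / 750 = 0.0027, 1.5 mm / 750 = 0.002.

arm_command(plan=[[[0.0007,0,0,0,0,0,1],[0.0013,0,0,0,0,0,1],[0.002,0,0,0,0,0,1],[0.0027,0,0,0,0,0,1]]])

```text
time_s: 16.6
ee_pos: [0.5017, 0.1104, 0.0465]
eef_rot: [3.141, -0.001, -2.995]
force: [7.6, 0.6, 4.1]
grip_width: 0.0156
grip_force: 40.0
```

```bash
python3 st.py
```

```text
t 16.6 jig [-18.54 -18.24] z 46.46 rpy [ 3.1412e+00 -8.0000e-04 -2.9955e+00] Fjig [ 7.58 -0.5 ] Fz 4.12 M [ 0.27 -1.53  0.02] grip 40.00168561935425 0.015646577671058412
```

To row units: 0.9 mm / 750 = 0.0012, 0.6 mm / 750 = 0.0008.

arm_command(plan=[[[0.0004,0,0,0,0,0,1],[0.0008,0,0,0,0,0,1],[0.0012,0,0,0,0,0,1],[0.0012,0,0,0,0,0,1]]])

```text
time_s: 17.0
ee_pos: [0.5007, 0.1102, 0.0465]
eef_rot: [3.141, -0.001, -2.995]
force: [7.9, 1.0, 4.0]
grip_width: 0.0159
grip_force: 40.0
```

```bash
python3 st.py
```

```text
t 17.0 jig [-19.51 -18.25] z 46.47 rpy [ 3.1412e+00 -1.0000e-03 -2.9955e+00] Fjig [ 7.93 -0.11] Fz 4.03 M [ 0.27 -1.44  0.07] grip 40.00191628932953 0.015900370966426335
```

To row units: 0.6 mm / 750 = 0.0008, 0.3 mm / 750 = 0.0004.

arm_command(plan=[[[0.0004,0,0,0,0,0,1],[0.0008,0,0,0,0,0,1],[0.0008,0,0,0,0,0,1]]])

```text
time_s: 17.3
ee_pos: [0.5006, 0.1102, 0.0465]
eef_rot: [3.141, 0.0, -2.995]
force: [11.1, 1.3, 1.7]
grip_width: 0.0157
grip_force: 40.0
```

```bash
python3 st.py
```

```text
t 17.3 jig [-19.64 -18.23] z 46.5 rpy [ 3.1412e+00  2.0000e-04 -2.9955e+00] Fjig [11.22 -0.28] Fz 1.67 M [ 0.45 -2.11  0.09] grip 40.00109374523163 0.0157132615751848
```

To row units: 0.5 mm / 750 = 0.0007, 0.4 mm / 750 = 0.0005, 0.001 rad / 6.2832 = 0.0002.

arm_command(plan=[[[0.0003,0,0.0003,0,0.0002,0,1],[0.0005,0,0.0004,0,0.0002,0,1],[0.0007,0,0.0005,0,0.0002,0,1],[0.0007,0,0.0005,0,0.0002,0,1],[0.0007,0,0.0005,0,0.0002,0,1]]])

```text
time_s: 17.8
ee_pos: [0.5006, 0.1102, 0.0465]
eef_rot: [3.141, 0.001, -2.996]
force: [11.8, 0.6, 4.3]
grip_width: 0.016
grip_force: 40.0
```

```bash
python3 st.py
```

```text
t 17.8 jig [-19.62 -18.24] z 46.51 rpy [ 3.1411e+00  5.0000e-04 -2.9956e+00] Fjig [11.74 -1.05] Fz 4.28 M [ 0.42 -2.27  0.04] grip 40.00177502632141 0.016025703887232255
```

To row units: 0.6 mm / 750 = 0.0008, 0.3 mm / 750 = 0.0004.

arm_command(plan=[[[0.0004,0,0.0001,0,0,0,1],[0.0008,0,0.0003,0,0,0,1],[0.0008,0,0.0003,0,0,0,1],[0.0008,0,0.0003,0,0,0,1]]])

```text
time_s: 18.2
ee_pos: [0.5005, 0.1102, 0.0466]
eef_rot: [3.141, 0.002, -2.996]
force: [14.6, 1.8, 4.6]
grip_width: 0.0161
grip_force: 40.0
```

```bash
python3 st.py; python3 - <<'E'
from h import *
F=[]
for k in range(4): cams.camera("side");o=ctrl.get_obs();F.append(np.r_[w2j(JO+np.array(o['force'][:2])/1e3),o['force'][2],o['moment'][:2]])
print(np.round(F,2))
E
```

```text
t 18.2 jig [-19.68 -18.25] z 46.57 rpy [ 3.1412e+00  1.9000e-03 -2.9955e+00] Fjig [14.65 -0.35] Fz 4.63 M [ 0.52 -2.82  0.06] grip 40.001662373542786 0.016082057394376327
[[15.27  0.64  4.78  0.51 -2.86]
 [14.8   0.11  3.91  0.51 -2.86]
 [15.01 -0.39  4.54  0.54 -2.88]
 [15.04  0.49  3.77  0.56 -2.85]]
```

To row units: 0.1 mm / 750 = 0.0001, 0.002 rad / 6.2832 = 0.0003.

arm_command(plan=[[[0.0001,0,0.0001,0,0.0002,0,1],[0.0001,0,0.0001,0,0.0003,0,1],[0.0001,0,0.0001,0,0.0003,0,1],[0.0001,0,0.0001,0,0.0003,0,1]]])

```text
time_s: 18.8
ee_pos: [0.5005, 0.1102, 0.0466]
eef_rot: [3.141, 0.0, -2.996]
force: [14.1, 2.6, 4.7]
grip_width: 0.0158
grip_force: 40.0
```

```bash
python3 st.py; python3 - <<'E'
from h import *
F=[]
for k in range(4): cams.camera("side");o=ctrl.get_obs();F.append(np.r_[w2j(JO+np.array(o['force'][:2])/1e3),o['force'][2],o['moment'][:2]])
print(np.round(F,2))
E
```

```text
t 18.8 jig [-19.69 -18.24] z 46.55 rpy [ 3.1412e+00  2.0000e-04 -2.9955e+00] Fjig [14.28  0.51] Fz 4.68 M [ 0.5  -2.95  0.08] grip 40.001859068870544 0.015806366340165797
[[14.83  0.54  4.68  0.51 -2.95]
 [14.22  0.25  4.16  0.5  -2.98]
 [15.14  1.2   5.04  0.49 -2.93]
 [14.62  0.56  5.08  0.5  -2.95]]
```

To row units: 0.2 mm / 750 = 0.0003, 0.1 mm / 750 = 0.0001.

arm_command(plan=[[[0.0001,0,0,0,0,0,1],[0.0003,0,0,0,0,0,1],[0.0003,0,0,0,0,0,1],[0.0003,0,0,0,0,0,1],[0.0003,0,0,0,0,0,1]]])

```text
time_s: 19.5
ee_pos: [0.5005, 0.1102, 0.0466]
eef_rot: [3.141, 0.001, -2.996]
force: [15.4, 2.6, 4.1]
grip_width: 0.016
grip_force: 40.0
```

```bash
python3 st.py; python3 - <<'E'
from h import *
F=[]
for k in range(4): cams.camera("side");o=ctrl.get_obs();F.append(np.r_[w2j(JO+np.array(o['force'][:2])/1e3),o['force'][2],o['moment'][:2]])
print(np.round(F,2))
E
```

```text
t 19.5 jig [-19.69 -18.28] z 46.58 rpy [ 3.1412e+00  7.0000e-04 -2.9956e+00] Fjig [15.57  0.35] Fz 4.11 M [ 0.58 -3.2   0.04] grip 40.00153720378876 0.015974630011240134
[[16.95  0.95  2.93  0.58 -3.15]
 [15.71  1.13  3.57  0.52 -3.2 ]
 [15.32  1.18  3.52  0.6  -3.18]
 [16.06  0.22  3.22  0.57 -3.17]]
```

To row units: -130 mm / 750 = -0.1733, -100 mm / 750 = -0.1333.

arm_command(plan=[[[0,0,0,0,0,0,-0.2],[0,0,0,0,0,0,-0.2],[0,0,0,0,0,0,-0.2],[0,0,0,0,0,0,-0.2],[0,0,0,0,0,0,-0.2],[0,0,-0.0133,0,0,0,-0.2],[0,0,-0.0333,0,0,0,-0.2],[0,0,-0.06,0,0,0,-0.2],[0,0,-0.0933,0,0,0,-0.2],[0,0,-0.1333,0,0,0,-0.2],[0,0,-0.1733,0,0,0,-0.2],[0,0,-0.1733,0,0,0,-0.2]]])

```text
time_s: 20.9
ee_pos: [0.4996, 0.1099, 0.1792]
eef_rot: [-3.142, -0.002, -2.995]
force: [-0.2, 0.3, 0.4]
grip_width: 0.0561
grip_force: 0.0
```

```bash
python3 st.py; python3 - <<'E'
from h import *
I=info("wrist");im,d=cams.camera("wrist");cv2.imwrite("pics/w5.png",im)
s,_=cams.camera("side");a=cv2.resize(s[150:250,195:335],(672,480),interpolation=2)
o=np.zeros((480,800,3),np.uint8);w=cv2.resize(im,(400,300));o[:300,:400]=w;o[:286,400:]=cv2.resize(a,(400,286));cv2.imwrite("pics/f5.png",o)
E
```

```text
t 20.9 jig [-20.71 -18.44] z 179.22 rpy [-3.1416e+00 -2.2000e-03 -2.9953e+00] Fjig [-0.15  0.37] Fz 0.37 M [0.04 0.02 0.01] grip 0.0 0.05613734311307042
```

View pics/f5.png

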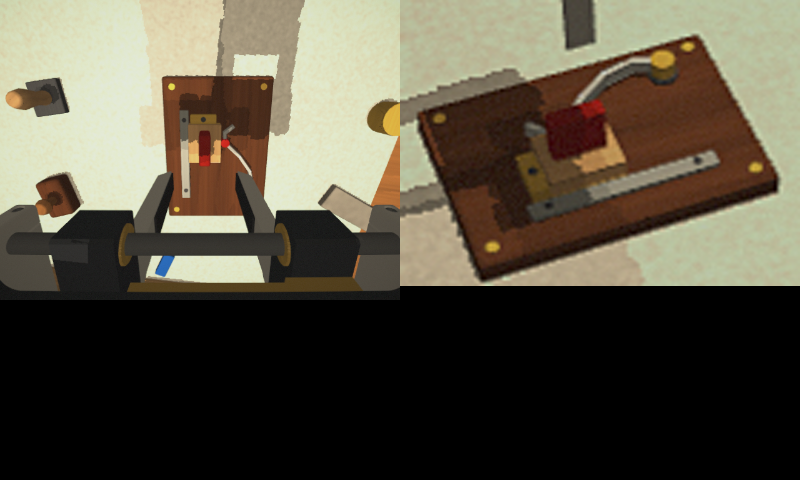

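Both views show the block behind the fence, against the stop (wrist (204,120)), with the nose at (225,143) on its far side. I'll check the seating numerically before handing in.

```bash
python3 - <<'E'
from h import *
I=info("wrist");im=cv2.imread("pics/w5.png");g=cv2.cvtColor(im,6).astype(int)
print(proj(I,[[*j2w(x,y),z] for x,y,z in((-49.7,-19,.042),(10.3,-44.5,.042),(10.3,5.5,.042),(-49.7,-44.5,.042),(-49.7,5.5,.042),(-50,-25,.034))]).round(1))
for u in(312,318,338,346):print(u,im[183:206,u].max(1))
for v in(240,252):print(v,g[v,292:308],g[v,345:362])
print(g[250:270,312],g[250:270,345])
E
```

```text
[[328.  202.6]
 [301.6 264.1]
 [353.2 264.1]
 [300.4 202.6]
 [354.6 202.7]
 [321.7 200.9]]
312 [107 123 126 127 127 125 125 126 127 128 127 126 123 123 117 105 106 120
 126 126 125 123 123]
318 [108 123 128 128 126 126 125 127 126 128 128 125 124 121 117 104 103 113
 116 119 117 117 116]
338 [105 123 126 127 127 127 127 126 127 127 129 125 125 122 117 100  99 111
 115 114 116 115 113]
346 [ 66  78  87  85  87  87  85  84  83  84  83  81  81  89  99  93 101 118
 123 122 122 122 122]
240 [201 199 198 200 200 200 202 203 198 163 166 175 177 180 182 181] [168 171 172 175 176 177 178 176 109  44  51  63  64  62  66  72  80]
252 [200 197 196 198 200 197 201 203 198 159 179 192 195 196 199 199] [189 189 191 192 193 194 193 161 101  73  74  73  76  76  79  80  79]
[195 197 196 195 197 195 196 196 196 193 167  79  79  80  77  80  78  77
  78  79] [188 186 189 189 187 188 188 188 188 190 172  77  76  77  79  78  78  77
  78  78]
```

```bash
python3 -c "
from station import ctrl
print(ctrl.hand_in())"
```

```text
the job is handed in; nothing more can be done
None
```

The block lies flat on the board behind the fence with the sprung arm holding it, pressed against the brass stop with about 8 N (worked out from the wrist force, less sliding friction), then released; the job is handed in at about 21 s on the robot's clock.

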